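# Fold away the telescopic table lamp in the clay workshop

## Robot

A 7-joint arm with a two-finger parallel gripper is mounted at the origin on the work surface. World frame = base frame: x ahead of the robot, y to its left, z up, the work surface at z = 0. Lengths are in mm, angles in rad, forces in N, time in s.
With the tool pointing down it reaches from about 425 to 875 mm from the base axis. Payload 8.4 kg.
Tool frame: the origin (TCP) lies at the very end of the fingers, on their centre line; the grasp point (between the pads) lies robot.grip_point_offset behind it (robot.grip_point_offset is the distance from the TCP to the grasp point, in mm); z points along the fingers, y is the line along which they close (so a half turn about z gives the same grasp; the last joint's range is limited). The gripper opens to 87 mm and grips with 3 to 60 N. Pads are 19 mm wide; open, the fingers measure 117 mm over their backs; the gripper's body (75 mm by 190 mm) begins 51 mm behind the grasp point.
Start: joints at [1.094, 0.333, 0.04, 1.465, -0.013, 1.343, -0.059], TCP at [239.746, -604.14, 222.546] pointing down, gripper open.
Joint ranges: [-2.58, 2.58], [-0.38, 2.09], [-1.3, 1.39], [0.25, 2.4], [-1.5, 4.64], [0.08, 2.09], [-2.65, 2.65]. Speed limits (rad/s): [2.22, 2.22, 2.79, 2.79, 3.14, 3.14, 3.14].

## Interface

Orientations are given as [roll, pitch, yaw] about the fixed x, y, z axes, in that order (R = Rz(yaw) Ry(pitch) Rx(roll)).
In Python, from cell import robot gives the robot as it stands. The module is installed in compiled form; this text tells all that it offers.
- The arm moves only by the shell command python3 -m handwheel 'ROWS' [FORCE]. ROWS is JSON, a list of rows, each an object of numbers: "tx", "ty", "tz": the shift along the tool's x, y, z in mm; "wx", "wy", "wz": the turn, a rotation vector about the tool's x, y, z in rad; "claw": the closure, from -1 (fully open) to 1 (shut). In form: [{"tx": .., "ty": .., "tz": .., "wx": .., "wy": .., "wz": .., "claw": ..}, ...]. A call has 1 to 20 rows; each row is the pose to reach, as a shift and turn from the pose commanded when the call began, along the tool's axes at that moment; what a row does not reach only later rows make up. A row lasts 1/12 s, in which the tool goes at most 41.7 mm and 7.16 degrees, less where a joint would pass 70% of its speed; a pose out of reach is approached as far as the arm can. A call with a gripper value outside its range is refused whole. The fingers move at their own pace and stop on an object; FORCE is the grip in N (left out, the last holds). Time passes only in rows, so rows that repeat a pose let the fingers close. It gives the time, the measured TCP pose, the force, the opening and the grip force at its end, in the units of the state.
- robot.observe(): the state, without advancing time (a new reading comes with each control period).
- robot.capture(name): name is "scene" or "top" or "wrist"; returns a dict with "image" (400x640x3 uint8, red, green, blue), "z_map" (400x640 float32, mm along the optical axis (not along the pixel's ray), 0 where there is no reading), "vfov" (degrees; the focal length in pixels is half the picture's height over the tangent of half this angle, whatever the lens; pixels are square), "cx", "cy" (the principal point, pixels), "k1" (the pictures are not rectified: a ray, as slopes to the right and down, at radius r is drawn at 1 + k1 r^2 times it, then the intrinsics apply), "xyz" and "attitude" of the camera in the world; the wrist camera has in their place "tool_from_camera" (4x4, takes a point from camera to tool coordinates, whose origin is the TCP and whose axes are the flange's). Camera axes: x right, y down, z forward; pixel columns grow to the right and rows downward; lengths in mm; the calibration is good to about 2 mm. A picture is of the moment at which its call begins: read the wrist's pose just before it.
- robot.job_done(): hands the job in; it is judged then, once.
The state is a dict: "time_s": time; "qpos": joint angles; "joint_velocities": joint speeds; "tau": joint torques, N m; "eef_pos": TCP position; "tcp_rot": TCP orientation; "wrist_force": force on the tool from outside, world axes, zero at the start; "wrist_torque": the same for the moment, N m; "grip_width": finger opening in mm; "grip_force": force on a finger pad.
Only numpy, scipy, OpenCV 4.12 (cv2) and the standard library are available. Lean on these libraries where they do the work, as an engineer would, in place of code of your own. Each camera call takes 0.05 s, during which the arm holds its last target. There are 200 camera calls.

## Task

Pack up the lamp on the pottery table: first switch it off by turning the small knob sunk in its base fully anticlockwise to the stop, then swing the arm round so that the lamp head sits in line over the base, and then push the column straight down from the top until every tube is fully home, the thinnest tube first and the thickest last. Leave the lamp standing where it is and do not disturb the things around it.

Things in the scene. Friction and masses are not known exactly. Their poses are not given: they have to be found in the camera images.
- lamp_base: The lamp's free-standing weighted base (about 2 kg), a flat grey slab 250 (its x) x 130 (its y) x 42 mm high on the table; origin at the centre of its underside, z up. The column stands at x = -80 mm, y = 0; the round well with the dimmer knob is centred at x = +60 mm, y = 0, 80 mm in diameter and 22 mm deep from the base's top (well floor 20 mm above the table). Not fixed: it can be shoved or tipped by careless pushes.
- dimmer_top (a point): Centre of the top face of the dimmer knob: a black ribbed upright cylinder 24 mm in diameter, 18 mm tall, standing at the middle of the well, its top 3 mm below the rim of the well (39 mm above the table). It turns about the vertical. Around it 28 mm are free to the wall of the well.
- dimmer (a joint): Angle of the dimmer knob in rad: 0 = off, at its anticlockwise stop (seen from above); grows clockwise. Stays where it is left (friction about 0.03 N m). A pale line on the knob points to a pale tick on the base when it is off.
- column_top (a point): Centre of the flat top face of the round cap (30 mm in diameter, 5 mm thick) that tops the column, on the column's axis, above the arm. With all tubes home it is 172 mm above the table; each tube's extension adds to that. This is the place to press.
- tube_inner (a joint): How far (m) the thinnest tube (16 mm, carries the arm) stands out of the middle tube: 0 = fully home, at most 0.055. Moves straight up and down, held by friction (about 4 N; some 2 N of push from the top moves it).
- tube_middle (a joint): How far (m) the middle tube (22 mm, with a 28 mm collar 10 mm high on its top) stands out of the outer tube: 0 = fully home. Friction about 6.5 N (some 4.5 N of push moves it), so it stays until the thinner tube has bottomed on its collar.
- tube_outer (a joint): How far (m) the outer moving tube (28 mm, with a 34 mm collar 10 mm high) stands out of the fixed 34 mm socket tube on the base: 0 = fully home. Friction about 9 N (some 6.5 N of push moves it).
- lamp_arm (a joint): Swing of the arm about the column's axis in rad, seen from above: 0 = the arm points along the base's +x, the head straight over the knob's well; grows clockwise. Runs from -2.5 to 2.5, no stop or catch at 0, stays where it is left (friction about 0.06 N m, under 1 N of push at the bar).
- swing_bar (a point): Point on the axis of the arm's level square bar (12 x 12 mm), 70 mm out from the column's axis. The bar runs from 15 to 105 mm out; its axis lies 13 mm below the top of the cap. The point's x points outward along the bar, z up.
- lamp_head (a point): Centre of the lamp head, a white round puck 80 mm in diameter and 21 mm thick at the end of the arm, 140 mm out from the column's axis, its middle 14 mm below the top of the cap.
- bowl_stack: Bystander: stack of four bowls, 128 mm in diameter, 97 mm high; origin at the centre of its foot.
- mug: Bystander: black mug, 82 mm in diameter, 92 mm high, with a handle; origin at the centre of its foot.
- tool_tub: Bystander: round red tub of modelling tools, 88 mm in diameter, tools up to 196 mm high; origin at the centre of its foot.
- press_mould: Bystander: square plaster press mould 90 x 90 x 24 mm; origin at the centre of its underside.
- cutter: Bystander: white plastic ring cutter, 64 mm in diameter, 26 mm high; origin at the centre of its underside.
- tin: Bystander: low round tin, 68 mm in diameter, 32 mm high; origin at the centre of its underside.
- pinch_bowl: Bystander: small terracotta bowl, 72 mm in diameter, 38 mm high; origin at the centre of its foot.

How it is judged:
By the outcome, as a careful person would: the job done as asked, in the order asked, and still so for the second after the job is handed in, with the robot touching nothing.
It also fails if it takes over 69 s, if anything falls off the work surface, if the arm or the gripper's body presses on something with over 40 N, if the wrist force passes 120 N, or if a joint passes its speed limit or range.

## Working session

There is one attempt and no reset: what is moved stays moved. The work goes in short steps, Python scripts to look and compute and a shell command to move; the robot and the scene stay as the last step left them, time stands still between calls to the robot, and variables do not carry over. Pictures are saved under pics/ and viewed, at most 11 in all, crops included, and the job is handed in when it is done.

```bash
mkdir -p pics; cat > h.py <<'E'
import numpy as np, cv2
from cell import robot
from scipy.spatial.transform import Rotation as R
def cam(name):
    s=robot.observe(); c=robot.capture(name)
    f=200/np.tan(np.radians(c['vfov'])/2)
    if 'tool_from_camera' in c:
        T=np.eye(4);T[:3,:3]=R.from_euler('xyz',s['tcp_rot']).as_matrix();T[:3,3]=s['eef_pos']
        M=T@np.array(c['tool_from_camera'])
    else:
        M=np.eye(4);M[:3,:3]=R.from_euler('xyz',c['attitude']).as_matrix() if np.size(c['attitude'])==3 else np.array(c['attitude']);M[:3,3]=c['xyz']
    c['M']=M;c['f']=f
    return c
def rays(c,uv):
    K=np.array([[c['f'],0,c['cx']],[0,c['f'],c['cy']],[0,0,1.]])
    p=cv2.undistortPoints(np.array(uv,float).reshape(-1,1,2),K,np.array([c['k1'],0,0,0.])).reshape(-1,2)
    return np.c_[p,np.ones(len(p))]
def onplane(c,uv,z):
    d=rays(c,uv)@c['M'][:3,:3].T;o=c['M'][:3,3]
    return o+d*((z-o[2])/d[:,2])[:,None]
def cloud(c):
    v,u=np.mgrid[:400,:640];r=rays(c,np.c_[u.ravel(),v.ravel()])
    p=(r*c['z_map'].reshape(-1,1))@c['M'][:3,:3].T+c['M'][:3,3]
    p=p.reshape(400,640,3); p[c['z_map']==0]=np.nan
    return p
def save(c,n,crop=None,s=1):
    im=c['image'][...,::-1]
    if crop: im=im[crop[1]:crop[3],crop[0]:crop[2]]
    cv2.imwrite('pics/'+n+'.png',cv2.resize(im,None,fx=s,fy=s,interpolation=cv2.INTER_CUBIC))
E
python3 - <<'E'
from h import *
s=robot.observe();print(s,robot.grip_point_offset)
for n in('scene','top','wrist'):
    c=cam(n);save(c,n);print(n,c['M'].round(3).tolist(),c['f'],c['k1'],c['cx'],c['cy'],(c['z_map']>0).mean())
    np.savez(n,p=cloud(c),im=c['image'])
a=cv2.imread('pics/top.png');b=cv2.imread('pics/scene.png')
cv2.imwrite('pics/both.png',cv2.resize(np.vstack([a,b]),(480,600)))
E
```

```text
{'time_s': 0.0, 'qpos': array([ 1.09376342,  0.33391153,  0.0398855 ,  1.4662926 , -0.01340957,
        1.34325817, -0.05849269]), 'joint_velocities': array([ 0.00058989,  0.00047194,  0.00176366,  0.00033727, -0.00047139,
       -0.00043674,  0.00034375]), 'tau': array([-1.31076758e-04, -6.56379104e+01,  1.33502964e+00, -4.03801489e+01,
       -5.96776558e-02,  4.48861322e-02,  1.54387972e-04]), 'eef_pos': array([ 239.58686664, -603.73278395,  221.64856955]), 'tcp_rot': array([-3.13999253e+00,  1.03691039e-04,  3.77809568e-01]), 'wrist_force': array([-0.0269763 , -0.6898851 ,  0.28063924]), 'wrist_torque': array([-0.02003859,  0.00264132,  0.03981394]), 'grip_force': 0.0, 'grip_width': 87.21231449173281} 18.700000000000003
scene [[0.516, 0.528, -0.674, 1244.435], [0.857, -0.298, 0.421, -372.046], [0.022, -0.795, -0.606, 742.392], [0.0, 0.0, 0.0, 1.0]] 417.6541928683221 0.01853673865365859 330.89306277987106 195.65668012577547 0.99596875
top [[-0.024, -0.988, 0.15, 470.995], [-1.0, 0.024, -0.0, 39.223], [-0.003, -0.15, -0.989, 1060.191], [0.0, 0.0, 0.0, 1.0]] 405.9967914780094 -0.037826709822795804 310.39010615840954 206.6574382952036 0.99576171875
wrist [[0.368, -0.899, -0.236, 302.769], [-0.93, -0.357, -0.091, -579.208], [-0.003, 0.253, -0.968, 384.12], [0.0, 0.0, 0.0, 1.0]] 340.040032770064 -0.003246130869915572 313.7089173950088 203.7137205379126 0.99609375
```

View pics/top.png

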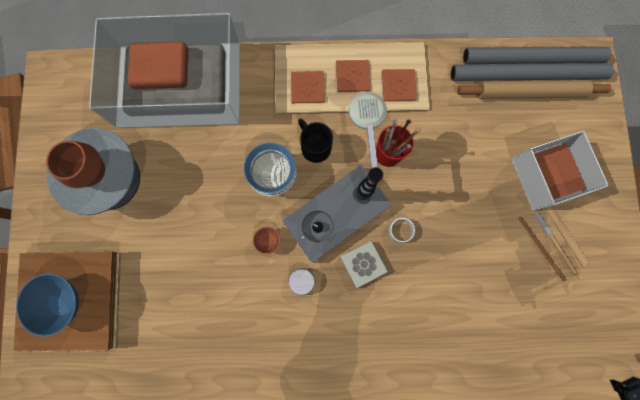

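View pics/scene.png

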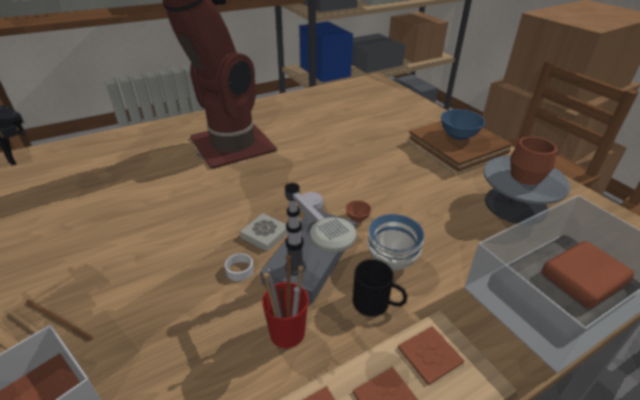

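Top view: cap at about (376,174), well at (318,227), head at (368,110), tub at (395,143), mug (317,140), bowls (270,168), cutter (402,230), mould (364,264). The arm has to swing anticlockwise by about 130° or more.

```bash
python3 - <<'E'
from h import *
d=np.load('top.npz');p=d['p'];im=d['im'].astype(int)
h=cv2.cvtColor(d['im'],cv2.COLOR_RGB2HSV)
roi=np.zeros((400,640),bool);roi[90:300,240:430]=1
z=p[...,2]
# base top
m=roi&(abs(z-42)<7)&(h[...,1]<90)
m=cv2.morphologyEx(m.astype(np.uint8),cv2.MORPH_OPEN,np.ones((5,5)))
n,l,st,_=cv2.connectedComponentsWithStats(m)
for i in range(1,n):
    if st[i,4]<60: continue
    q=p[l==i]; r=cv2.minAreaRect(q[:,:2].astype(np.float32)); print(st[i],r,np.median(q[:,2]))
# high things
m=(roi&(z>85)).astype(np.uint8)
n,l,st,ce=cv2.connectedComponentsWithStats(m)
for i in range(1,n):
    if st[i,4]<15: continue
    q=p[l==i]; print('high',st[i],q.mean(0).round(),q.min(0).round(),q.max(0).round(),np.percentile(q[:,2],[50,90]))
m=(roi&(z>13)).astype(np.uint8)
n,l,st,ce=cv2.connectedComponentsWithStats(m)
for i in range(1,n):
    if st[i,4]<15: continue
    q=p[l==i]; print('low',st[i],q.min(0).round(),q.max(0).round())
for uv in [(376,174),(368,110),(318,227),(303,238)]: print(uv,p[uv[1],uv[0]].round(1))
d=np.load('scene.npz');ps=d['p']
for uv in [(292,190),(292,187),(334,234),(315,212),(305,200)]: print('s',uv,ps[uv[1],uv[0]].round(1))
c=cam('top');save(c,'topc',(280,80,440,280),3)
E
```

```text
[ 284  166  106   93 3769] ((610.4859619140625, -27.377212524414062), (130.43048095703125, 250.392333984375), 34.39790725708008) 42.59709142226825
[314 223   8   8  61] ((575.1287841796875, 22.317428588867188), (17.738052368164062, 18.212261199951172), 88.42469787597656) 39.92029485688579
high [ 349   93   38  105 1818] [744. -86. 247.] [ 636. -124.   86.] [832. -46. 271.] [261.8792747 266.6180992]
high [378 119  42  42 569] [ 775. -176.  122.] [ 727. -217.   85.] [ 815. -129.  198.] [106.78212349 171.41615599]
high [300 122  33  32 197] [791.  21.  92.] [751. -19.  85.] [831.  61.  97.] [92.22168133 94.44301893]
high [388 139   9  13  48] [ 748. -152.  159.] [ 742. -158.   90.] [ 754. -146.  192.] [165.90325088 190.66730361]
high [244 142  52  52 809] [722. 139.  93.] [655.  74.  85.] [781. 199. 102.] [93.19894588 97.98728891]
low [ 275   90  154  173 9317] [ 486. -288.   13.] [955. 129. 271.]
low [419  90   9  10  34] [ 919. -288.   13.] [ 946. -264.   18.]
low [303 104  14   8  44] [891.  18.  13.] [912.  53.  18.]
low [298 118  35  44 766] [750. -19.  13.] [855.  66.  97.]
low [ 244  142   52   54 1634] [655.  74.  13.] [781. 199. 102.]
low [389 218  26  25 152] [ 532. -225.   13.] [ 593. -163.   31.]
low [252 226  29  29 425] [509. 117.  13.] [580. 188.  42.]
low [ 341  241   47   47 1277] [ 422. -151.   15.] [536. -36.  31.]
low [289 268  26  27 564] [407.  34.  14.] [472.  98.  38.]
(376, 174) [654.3 -93.7 267.5]
(368, 110) [790.4 -84.3 264.9]
(318, 227) [574.1  21.   36.1]
(303, 238) [546.5  59.5  43.6]
s (292, 190) [667.6 -98.8 269.9]
s (292, 187) [657.1 -93.6 268.4]
s (334, 234) [806.9 -90.5 264.7]
s (315, 212) [737.2 -88.  261.6]
s (305, 200) [697.  -86.9 261.3]
```

View pics/topc.png

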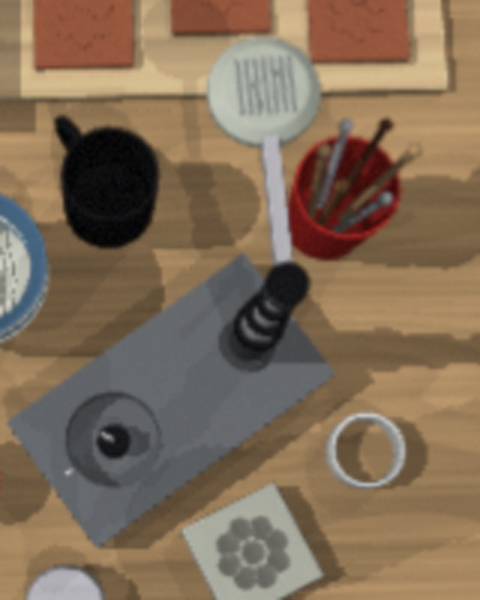

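Column is at about (656,-93) with the cap at z≈269, knob at about (576.6,22), base +x at 124.4° in the world and the arm at about 3°. The knob line is roughly 60° clockwise of the tick. Next I move above the knob.

```bash
python3 -m handwheel '[{"tx":272,"ty":-228,"wz":-0.2,"claw":0.15},{"tx":272,"ty":-228,"wz":-0.2,"claw":0.15},{"tx":272,"ty":-228,"wz":-0.2,"claw":0.15},{"tx":272,"ty":-228,"wz":-0.2,"claw":0.15},{"tx":272,"ty":-228,"wz":-0.2,"claw":0.15},{"tx":272,"ty":-228,"wz":-0.2,"claw":0.15},{"tx":272,"ty":-228,"wz":-0.2,"claw":0.15},{"tx":272,"ty":-228,"wz":-0.2,"claw":0.15},{"tx":272,"ty":-228,"wz":-0.2,"claw":0.15},{"tx":544,"ty":-457,"wz":-0.42,"claw":0.15},{"tx":544,"ty":-457,"wz":-0.42,"claw":0.15},{"tx":544,"ty":-457,"wz":-0.42,"claw":0.15},{"tx":544,"ty":-457,"wz":-0.42,"claw":0.15},{"tx":544,"ty":-457,"wz":-0.42,"claw":0.15},{"tx":544,"ty":-457,"wz":-0.42,"claw":0.15},{"tx":544,"ty":-457,"wz":-0.42,"claw":0.15},{"tx":544,"ty":-457,"wz":-0.42,"claw":0.15},{"tx":544,"ty":-457,"wz":-0.42,"claw":0.15},{"tx":544,"ty":-457,"wz":-0.42,"claw":0.15},{"tx":544,"ty":-457,"wz":-0.42,"claw":0.15}]' 8
python3 - <<'E'
from h import *
s=robot.observe();print(s['qpos'].round(2))
c=cam('wrist');save(c,'w1',None,1.2);p=cloud(c);z=p[...,2]
print(c['M'].round(2).tolist())
g=np.linalg.norm(p[...,:2]-[576.6,22.1],axis=2)
m=(g<25)&(z>33)&(z<46);print(m.sum(),p[m].min(0),p[m].max(0),np.median(p[m],0))
m=(g<38)&(z<28);print(m.sum(),np.median(z[m]))
E
```

```text
[ 1.09  0.33  0.04  1.47 -0.01  1.34 -0.06]
[[0.37, -0.9, -0.24, 302.8], [-0.93, -0.36, -0.09, -579.27], [-0.0, 0.25, -0.97, 384.37], [0.0, 0.0, 0.0, 1.0]]invalid input at $[0]: expected keys tx, ty, tz, wx, wy, wz, claw
Traceback (most recent call last):
ValueError: zero-size array to reduction operation minimum which has no identity
```

View pics/w1.png

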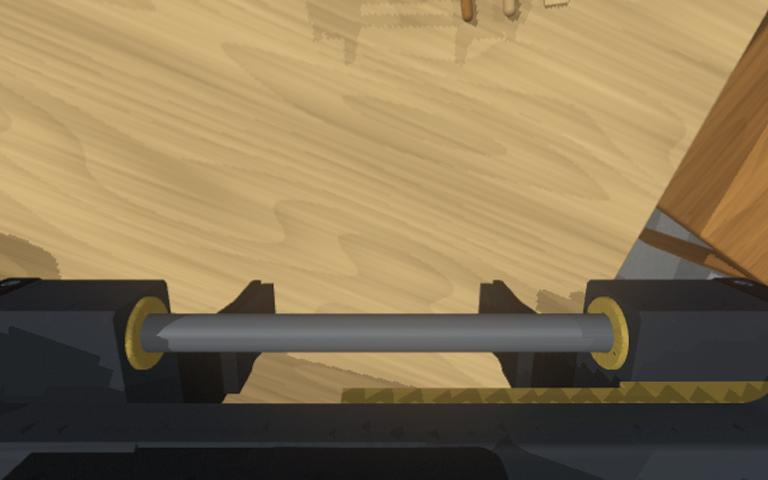

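The move was refused because every row needs all keys. The picture shows only the start view: fingers at the lower edge (y≈330), with the camera looking towards tool +x.

```bash
python3 -m handwheel '[{"tx":272,"ty":-228,"tz":0,"wx":0,"wy":0,"wz":-0.2,"claw":0.15},{"tx":272,"ty":-228,"tz":0,"wx":0,"wy":0,"wz":-0.2,"claw":0.15},{"tx":272,"ty":-228,"tz":0,"wx":0,"wy":0,"wz":-0.2,"claw":0.15},{"tx":272,"ty":-228,"tz":0,"wx":0,"wy":0,"wz":-0.2,"claw":0.15},{"tx":272,"ty":-228,"tz":0,"wx":0,"wy":0,"wz":-0.2,"claw":0.15},{"tx":272,"ty":-228,"tz":0,"wx":0,"wy":0,"wz":-0.2,"claw":0.15},{"tx":272,"ty":-228,"tz":0,"wx":0,"wy":0,"wz":-0.2,"claw":0.15},{"tx":272,"ty":-228,"tz":0,"wx":0,"wy":0,"wz":-0.2,"claw":0.15},{"tx":272,"ty":-228,"tz":0,"wx":0,"wy":0,"wz":-0.2,"claw":0.15},{"tx":502,"ty":-443,"tz":0,"wx":0,"wy":0,"wz":-0.42,"claw":0.15},{"tx":502,"ty":-443,"tz":0,"wx":0,"wy":0,"wz":-0.42,"claw":0.15},{"tx":502,"ty":-443,"tz":0,"wx":0,"wy":0,"wz":-0.42,"claw":0.15},{"tx":502,"ty":-443,"tz":0,"wx":0,"wy":0,"wz":-0.42,"claw":0.15},{"tx":502,"ty":-443,"tz":0,"wx":0,"wy":0,"wz":-0.42,"claw":0.15},{"tx":502,"ty":-443,"tz":0,"wx":0,"wy":0,"wz":-0.42,"claw":0.15},{"tx":502,"ty":-443,"tz":0,"wx":0,"wy":0,"wz":-0.42,"claw":0.15},{"tx":502,"ty":-443,"tz":0,"wx":0,"wy":0,"wz":-0.42,"claw":0.15},{"tx":502,"ty":-443,"tz":0,"wx":0,"wy":0,"wz":-0.42,"claw":0.15},{"tx":502,"ty":-443,"tz":0,"wx":0,"wy":0,"wz":-0.42,"claw":0.15}]' 8
python3 - <<'E'
from h import *
s=robot.observe();print(s['qpos'].round(2))
c=cam('wrist');save(c,'w1',None,1.2);p=cloud(c);z=p[...,2]
g=np.linalg.norm(p[...,:2]-[576.6,22.1],axis=2)
m=(g<25)&(z>33)&(z<46);print(m.sum())
if m.sum():print(p[m].min(0),p[m].max(0),np.median(p[m],0))
E
```

```text
time_s: 1.83
eef_pos: [543.1, -5.5, 222.3]
tcp_rot: [-3.141, -0.0, 0.801]
wrist_force: [0.3, -1.4, -0.1]
grip_width: 37.2
grip_force: 0.0
[ 0.41  0.16 -0.53  1.7   0.08  1.3  -0.91]
473
[561.11574251  10.43855461  33.78464649] [586.59580856  35.35660534  41.51219839] [574.23272519  23.42009985  39.08625782]
```

View pics/w1.png

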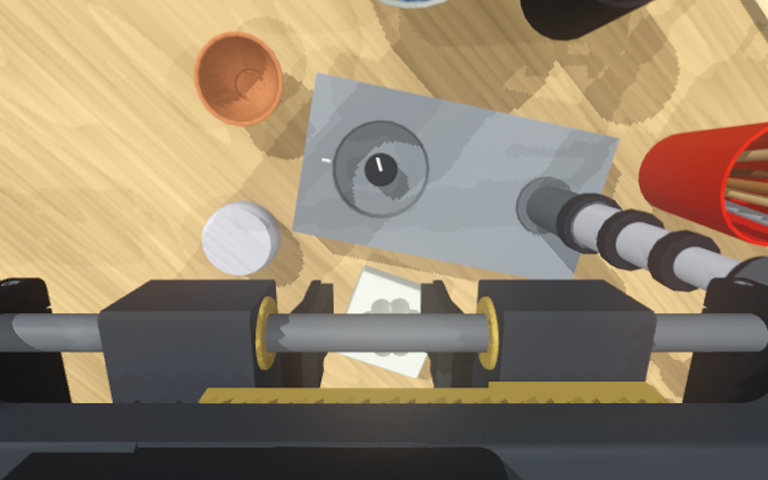

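Knob top at (380,169) with its pale line pointing up to (378,160), tick at (326,160) on the left, so it still needs about 70° anticlockwise. The column and cap are to the right, clear of the gripper.

```bash
cat > knob.py <<'E'
from h import *
c=cam('wrist');s=robot.observe();g=c['image'].astype(int).sum(2)
p=cloud(c);near=np.linalg.norm(p[...,:2]-[576,22.5],axis=2)
def blob(m):
    n,l,st,ce=cv2.connectedComponentsWithStats(m.astype(np.uint8));i=1+np.argmax(st[1:,4]);return l==i
k=blob((g<150)&(near<16));k=cv2.morphologyEx(k.astype(np.uint8),cv2.MORPH_CLOSE,np.ones((9,9)))
ct,_=cv2.findContours(k,cv2.RETR_EXTERNAL,cv2.CHAIN_APPROX_NONE)
(e,ax,_)=cv2.fitEllipse(max(ct,key=len));K=onplane(c,[e],39)[0]
v,u=np.nonzero((g>380)&(k>0)&(near<14));L=onplane(c,np.c_[u,v],39)
q=(L-K)[:,:2];w=q.mean(0)
t=blob((g>560)&(near>40)&(near<60)&(abs(p[...,2]-42)<4));v,u=np.nonzero(t);T=onplane(c,np.c_[u,v],42).mean(0)
A=lambda d:np.degrees(np.arctan2(d[1],d[0])).round(1)
print('knob',K.round(1),ax,'line n',len(q),'ang',A(w),'tick',T.round(1),len(u),A((T-K)[:2]))
yaw=s['tcp_rot'][2];x=np.array([np.cos(yaw),np.sin(yaw)]);y=np.array([x[1],-x[0]])
d=(K-s['eef_pos'])[:2];print('tx',d@x,'ty',d@y,s['eef_pos'])
E
python3 knob.py
```

```text
Traceback (most recent call last):
  File "knob.py", line 6, in <module>
    k=blob((g<150)&(near<16));k=cv2.morphologyEx(k.astype(np.uint8),cv2.MORPH_CLOSE,np.ones((9,9)))
  File "knob.py", line 5, in blob
    n,l,st,ce=cv2.connectedComponentsWithStats(m.astype(np.uint8));i=1+np.argmax(st[1:,4]);return l==i
                                                                       ~~~~~~~~~^^^^^^^^^^
ValueError: attempt to get argmax of an empty sequence
```

```bash
sed -i "s/^k=blob(.*near<16));/k=blob((p[...,2]>36)\&(near<18));print(np.percentile(g[k],[5,50,90,95,100]));/; s/(g>380)&(k>0)&(near<14)/(g>np.median(g[k>0])+150)\&(k>0)/" knob.py; sed -i 's/g>560/g>600/' knob.py; python3 knob.py
```

```text
[339. 418. 453. 456. 507.]Traceback (most recent call last):
  File "knob.py", line 9, in <module>
    v,u=np.nonzero((g>np.median(g[k>0])+150)&(k>0));L=onplane(c,np.c_[u,v],39)
                                                      ~~~~~~~^^^^^^^^^^^^^^^^^
  File "h.py", line 19, in onplane
    d=rays(c,uv)@c['M'][:3,:3].T;o=c['M'][:3,3]
      ~~~~^^^^^^
  File "h.py", line 16, in rays
    p=cv2.undistortPoints(np.array(uv,float).reshape(-1,1,2),K,np.array([c['k1'],0,0,0.])).reshape(-1,2)
      ~~~~~~~~~~~~~~~~~~~^^^^^^^^^^^^^^^^^^^^^^^^^^^^^^^^^^^^^^^^^^^^^^^^^^^^^^^^^^^^^^^^^
cv2.error: OpenCV(4.12.0) /io/opencv/modules/calib3d/src/undistort.dispatch.cpp:347: error: (-215:Assertion failed) CV_IS_MAT(_src) && CV_IS_MAT(_dst) && (_src->rows == 1 || _src->cols == 1) && (_dst->rows == 1 || _dst->cols == 1) && _src->cols + _src->rows - 1 == _dst->rows + _dst->cols - 1 && (CV_MAT_TYPE(_src->type) == CV_32FC2 || CV_MAT_TYPE(_src->type) == CV_64FC2) && (CV_MAT_TYPE(_dst->type) == CV_32FC2 || CV_MAT_TYPE(_dst->type) == CV_64FC2) in function 'cvUndistortPointsInternal'
```

```bash
python3 - <<'E'
from h import *
for i in range(2):
    c=cam('wrist');p=cloud(c);g=c['image'].astype(int).sum(2)
    print(g[141,317],p[141,317],onplane(c,[(317,141)],39),g[135:150:3,305:330:3].tolist())
    near=np.linalg.norm(p[...,:2]-[576,22.5],axis=2);m=(near<12);v,u=np.nonzero(m);print(u.min(),u.max(),v.min(),v.max(),p[m][:,2].max())
E
```

```text
203 [574.40412084  19.82633799  38.30430289] [[574.4355889   19.86657203  39.        ]] [[201, 205, 204, 722, 200, 202, 202, 179, 431], [201, 199, 199, 719, 201, 202, 201, 196, 342], [198, 203, 200, 199, 203, 201, 203, 189, 348], [194, 198, 202, 199, 200, 197, 204, 182, 361], [225, 198, 200, 200, 199, 197, 184, 335, 362]]
305 327 126 150 41.35274806984535
196 [574.43987117  19.75027466  38.80658741] [[574.44859779  19.76145943  39.        ]] [[203, 205, 203, 722, 201, 204, 201, 182, 431], [201, 200, 203, 719, 201, 201, 205, 191, 341], [199, 201, 199, 198, 196, 199, 201, 184, 351], [193, 200, 197, 199, 199, 195, 201, 181, 362], [225, 198, 199, 202, 201, 197, 184, 350, 359]]
305 327 126 149 41.522520951622084
```

Knob brightness is about 200, so I adjust the mask.

```bash
sed -i "s/^k=blob(.*;k=cv2/k=blob((g<260)\&(p[...,2]>33)\&(near<20));k=cv2/; s/(g>np.*k>0)/(g>450)\&(k>0)/" knob.py; python3 knob.py
```

```text
knob [574.   23.1  39. ] (23.59243392944336, 23.970260620117188) line n 32 ang 59.1 tick [547.9  61.   42. ] 17 124.5
tx 44.450596381636906 ty 0.25450906877662915 [542.73632778  -8.49049165 222.64056814]
```

```bash
python3 -m handwheel '[{"tx":44.5,"ty":0.8,"tz":0,"wx":0,"wy":0,"wz":0,"claw":0.15},{"tx":44.5,"ty":0.8,"tz":0,"wx":0,"wy":0,"wz":0,"claw":0.15},{"tx":44.5,"ty":0.8,"tz":150,"wx":0,"wy":0,"wz":0,"claw":0.15},{"tx":44.5,"ty":0.8,"tz":150,"wx":0,"wy":0,"wz":0,"claw":0.15},{"tx":44.5,"ty":0.8,"tz":150,"wx":0,"wy":0,"wz":0,"claw":0.15},{"tx":44.5,"ty":0.8,"tz":150,"wx":0,"wy":0,"wz":0,"claw":0.15},{"tx":44.5,"ty":0.8,"tz":150,"wx":0,"wy":0,"wz":0,"claw":0.15},{"tx":44.5,"ty":0.8,"tz":150,"wx":0,"wy":0,"wz":0,"claw":0.15}]' 8
python3 - <<'E'
from h import *
s=robot.observe();print(s['eef_pos'],s['joint_velocities'].round(3))
c=cam('wrist');save(c,'w2')
print(robot.observe()['eef_pos'])
E
```

```text
time_s: 2.8
eef_pos: [573.9, 23.6, 72.2]
tcp_rot: [-3.14, 0.001, 0.797]
wrist_force: [0.3, 0.2, 0.9]
grip_width: 37.0
grip_force: 0.0
[573.87812101  23.59346637  72.18402929] [ 0.002 -0.041 -0.012 -0.052 -0.007  0.01   0.003]
[575.34346316  23.85681005  74.00172024]
```

View pics/w2.png

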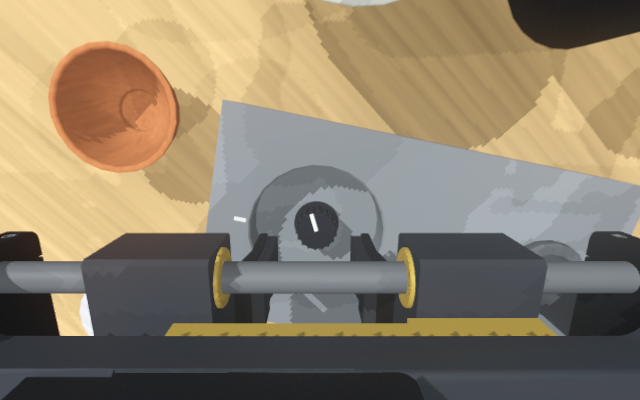

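Knob (316,225) is centred between the finger tips (about 268 and 366). I'll check the residual along tool x numerically.

```bash
python3 knob.py;python3 knob.py
```

```text
knob [575.4  23.8  39. ] (38.607810974121094, 39.34147644042969) line n 79 ang 67.5 tick [547.9  60.7  42. ] 46 126.8
tx -0.6062340992157828 ty -0.34099435948798035 [576.08605544  24.02491354  74.87925114]
knob [575.3  23.8  39. ] (38.45496368408203, 39.380348205566406) line n 80 ang 68.1 tick [547.9  60.5  42. ] 46 126.7
tx -0.9486591558172104 ty -0.5493336375078056 [576.32833501  24.08131876  75.18897964]
```

```bash
python3 -m handwheel '[{"tx":-0.6,"ty":-0.3,"tz":25,"wx":0,"wy":0,"wz":0,"claw":0.15},{"tx":-0.6,"ty":-0.3,"tz":46,"wx":0,"wy":0,"wz":0,"claw":0.15},{"tx":-0.6,"ty":-0.3,"tz":46,"wx":0,"wy":0,"wz":0,"claw":0.15},{"tx":-0.6,"ty":-0.3,"tz":46,"wx":0,"wy":0,"wz":0,"claw":0.15}]' 8
python3 -m handwheel '[{"tx":0,"ty":0,"tz":0,"wx":0,"wy":0,"wz":0,"claw":1},{"tx":0,"ty":0,"tz":0,"wx":0,"wy":0,"wz":0,"claw":1},{"tx":0,"ty":0,"tz":0,"wx":0,"wy":0,"wz":0,"claw":1},{"tx":0,"ty":0,"tz":0,"wx":0,"wy":0,"wz":0,"claw":1},{"tx":0,"ty":0,"tz":0,"wx":0,"wy":0,"wz":0,"claw":1}]' 8
```

```text
time_s: 3.28
eef_pos: [574.4, 23.9, 27.7]
tcp_rot: [3.141, -0.0, 0.798]
wrist_force: [0.4, 0.7, -0.0]
grip_width: 37.0
grip_force: 0.0
time_s: 3.7
eef_pos: [575.6, 23.5, 28.2]
tcp_rot: [3.139, -0.002, 0.797]
wrist_force: [1.9, -1.7, 7.7]
grip_width: 23.6
grip_force: 8.0
```

```bash
python3 -m handwheel '[{"tx":0,"ty":0,"tz":0,"wx":0,"wy":0,"wz":-0.1,"claw":1},{"tx":0,"ty":0,"tz":0,"wx":0,"wy":0,"wz":-0.2,"claw":1},{"tx":0,"ty":0,"tz":0,"wx":0,"wy":0,"wz":-0.3,"claw":1},{"tx":0,"ty":0,"tz":0,"wx":0,"wy":0,"wz":-0.4,"claw":1},{"tx":0,"ty":0,"tz":0,"wx":0,"wy":0,"wz":-0.5,"claw":1},{"tx":0,"ty":0,"tz":0,"wx":0,"wy":0,"wz":-0.6,"claw":1},{"tx":0,"ty":0,"tz":0,"wx":0,"wy":0,"wz":-0.7,"claw":1},{"tx":0,"ty":0,"tz":0,"wx":0,"wy":0,"wz":-0.8,"claw":1},{"tx":0,"ty":0,"tz":0,"wx":0,"wy":0,"wz":-0.9,"claw":1},{"tx":0,"ty":0,"tz":0,"wx":0,"wy":0,"wz":-1.0,"claw":1},{"tx":0,"ty":0,"tz":0,"wx":0,"wy":0,"wz":-1.1,"claw":1},{"tx":0,"ty":0,"tz":0,"wx":0,"wy":0,"wz":-1.16,"claw":1},{"tx":0,"ty":0,"tz":0,"wx":0,"wy":0,"wz":-1.22,"claw":1},{"tx":0,"ty":0,"tz":0,"wx":0,"wy":0,"wz":-1.26,"claw":1},{"tx":0,"ty":0,"tz":0,"wx":0,"wy":0,"wz":-1.26,"claw":1}]' 8
python3 -c "
from h import *
print(robot.observe()['wrist_torque'])"
```

```text
time_s: 4.95
eef_pos: [574.7, 23.8, 27.4]
tcp_rot: [3.14, 0.001, 2.059]
wrist_force: [1.0, -1.4, 4.7]
grip_width: 23.5
grip_force: 8.0
[-0.12188778 -0.18736005 -0.07871767]
```

```bash
python3 -m handwheel '[{"tx":0,"ty":0,"tz":0,"wx":0,"wy":0,"wz":-1.26,"claw":0.2},{"tx":0,"ty":0,"tz":0,"wx":0,"wy":0,"wz":0,"claw":0.2},{"tx":0,"ty":0,"tz":0,"wx":0,"wy":0,"wz":0,"claw":0.15}]' 8 | head -0
python3 -c "
from h import *
s=robot.observe();print(s['time_s'],s['tcp_rot'],s['grip_width'],s['eef_pos'])"
```

```text
5.2 [-3.14130043e+00 -4.49536418e-04  2.05077026e+00] 33.847865899218085 [573.70308231  23.93877528  26.57622513]Exception ignored on flushing sys.stdout:
BrokenPipeError: [Errno 32] Broken pipe
```

My first row wrongly asked for a further turn. It was one row and mostly anticlockwise. I'll check it by camera after lifting.

```bash
python3 -m handwheel '[{"tx":0,"ty":0,"tz":-30,"wx":0,"wy":0,"wz":0,"claw":0.15},{"tx":0,"ty":0,"tz":-70,"wx":0,"wy":0,"wz":0,"claw":0.15},{"tx":0,"ty":0,"tz":-110,"wx":0,"wy":0,"wz":0,"claw":0.15},{"tx":0,"ty":0,"tz":-110,"wx":0,"wy":0,"wz":0,"claw":0.15},{"tx":0,"ty":0,"tz":-110,"wx":0,"wy":0,"wz":0,"claw":0.15}]' 8
python3 knob.py; python3 -c "
from h import *
c=cam('wrist');save(c,'w3')"
```

```text
time_s: 5.62
eef_pos: [575.4, 24.1, 139.1]
tcp_rot: [3.138, 0.003, 2.058]
wrist_force: [-0.3, -0.3, -0.4]
grip_width: 36.8
grip_force: 0.0
knob [573.3  23.7  39. ] (29.59324073791504, 30.35630989074707) line n 46 ang 127.3 tick [547.7  60.7  42. ] 31 124.7
tx 0.39793727922124195 ty -0.7998906907333632 [574.15514066  23.76468833 137.14660621]
```

View pics/w3.png

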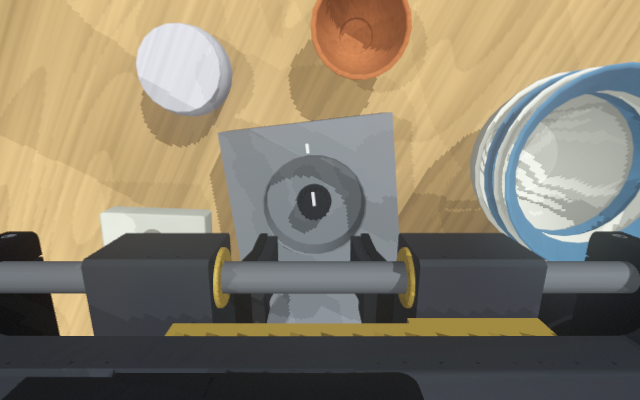

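Knob line (313,193)→(315,207) points at the tick (307,149), so the lamp is switched off. Next I go up and stand behind the column to see the cap and arm.

```bash
python3 -m handwheel '[{"tx":0,"ty":0,"tz":-80,"wx":0,"wy":0,"wz":0.4,"claw":0.3},{"tx":0,"ty":0,"tz":-80,"wx":0,"wy":0,"wz":0.4,"claw":0.3},{"tx":0,"ty":0,"tz":-170,"wx":0,"wy":0,"wz":0.8,"claw":0.3},{"tx":0,"ty":0,"tz":-170,"wx":0,"wy":0,"wz":0.8,"claw":0.3},{"tx":0,"ty":0,"tz":-170,"wx":0,"wy":0,"wz":0.8,"claw":0.3},{"tx":0,"ty":0,"tz":-170,"wx":0,"wy":0,"wz":0.8,"claw":0.3},{"tx":-120,"ty":-23,"tz":-170,"wx":0,"wy":0,"wz":1.6,"claw":0.3},{"tx":-120,"ty":-23,"tz":-170,"wx":0,"wy":0,"wz":1.6,"claw":0.3},{"tx":-120,"ty":-23,"tz":-170,"wx":0,"wy":0,"wz":1.6,"claw":0.3},{"tx":-120,"ty":-23,"tz":-170,"wx":0,"wy":0,"wz":1.6,"claw":0.3},{"tx":-120,"ty":-23,"tz":-170,"wx":0,"wy":0,"wz":1.6,"claw":0.3},{"tx":-120,"ty":-23,"tz":-170,"wx":0,"wy":0,"wz":1.6,"claw":0.3},{"tx":-120,"ty":-23,"tz":-170,"wx":0,"wy":0,"wz":2.01,"claw":0.3},{"tx":-120,"ty":-23,"tz":-170,"wx":0,"wy":0,"wz":2.01,"claw":0.3},{"tx":-120,"ty":-23,"tz":-170,"wx":0,"wy":0,"wz":2.01,"claw":0.3},{"tx":-120,"ty":-23,"tz":-170,"wx":0,"wy":0,"wz":2.01,"claw":0.3},{"tx":-120,"ty":-23,"tz":-170,"wx":0,"wy":0,"wz":2.01,"claw":0.3},{"tx":-120,"ty":-23,"tz":-170,"wx":0,"wy":0,"wz":2.01,"claw":0.3},{"tx":-120,"ty":-23,"tz":-170,"wx":0,"wy":0,"wz":2.01,"claw":0.3}]' 8
python3 - <<'E'
from h import *
print(robot.observe()['qpos'].round(2))
c=cam('wrist');save(c,'w4');p=cloud(c);z=p[...,2];np.savez('w4',p=p,im=c['image'])
d=np.linalg.norm(p[...,:2]-[655.7,-93.4],axis=2)
m=(d<22)&(z>262)&(z<280);print('cap',m.sum(),p[m].mean(0) if m.any() else '',np.percentile(z[m],[10,50,90]) if m.any() else '')
m=(d>25)&(d<95)&(z>250)&(z<275);q=p[m];print('bar',len(q),q.mean(0))
l=cv2.fitLine(q[:,:2].astype(np.float32),cv2.DIST_HUBER,0,.01,.01).ravel();print(l,np.arctan2(l[1],l[0]))
m=(d>100)&(d<190)&(z>250)&(z<275);q=p[m].astype(np.float32);print('head',cv2.minEnclosingCircle(q[:,:2]),np.median(q[:,2]))
E
```

```text
time_s: 7.3
eef_pos: [609.5, -92.9, 305.5]
tcp_rot: [-3.141, 0.002, 0.052]
wrist_force: [-0.2, 0.0, 0.4]
grip_width: 30.2
grip_force: 0.0
[ 0.47  0.28 -0.5   1.4   0.13  1.5  -1.54]
cap 1949 [653.78374641 -92.72479722 267.22642046] [266.33196219 267.252946   268.09725485]
bar 2312 [710.73733474 -89.51907182 260.12097439]
[ 9.9881309e-01  4.8707955e-02  7.1054578e+02 -8.9385651e+01] 0.04872723
head ((0.0, 0.0), 0.0) nan
  return _methods._mean(a, axis=axis, dtype=dtype,
  ret = ret.dtype.type(ret / rcount)
```

View pics/w4.png

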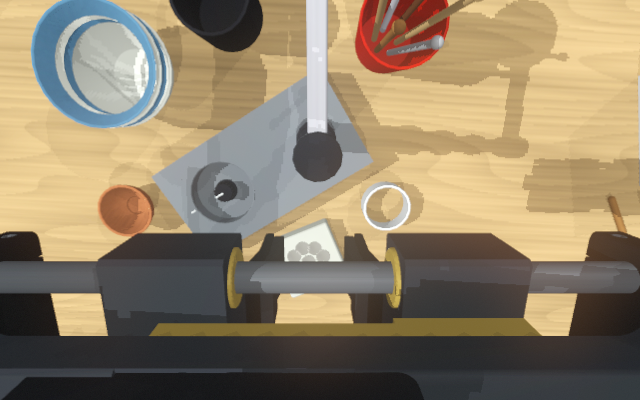

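Cap centre at (317,155), bar running straight up the picture (x≈317), aligned with the tool. Next I go over the bar at 70 mm out, lower, and cage it.

```bash
python3 -m handwheel '[{"tx":114.5,"ty":2,"tz":0,"wx":0,"wy":0,"wz":0,"claw":0.3},{"tx":114.5,"ty":2,"tz":0,"wx":0,"wy":0,"wz":0,"claw":0.3},{"tx":114.5,"ty":2,"tz":0,"wx":0,"wy":0,"wz":0,"claw":0.3},{"tx":114.5,"ty":2,"tz":0,"wx":0,"wy":0,"wz":0,"claw":0.3},{"tx":114.5,"ty":2,"tz":30,"wx":0,"wy":0,"wz":0,"claw":0.3},{"tx":114.5,"ty":2,"tz":64,"wx":0,"wy":0,"wz":0,"claw":0.3},{"tx":114.5,"ty":2,"tz":64,"wx":0,"wy":0,"wz":0,"claw":0.3},{"tx":114.5,"ty":2,"tz":64,"wx":0,"wy":0,"wz":0,"claw":0.3}]' 3
python3 -m handwheel '[{"tx":0,"ty":0,"tz":0,"wx":0,"wy":0,"wz":0,"claw":0.62},{"tx":0,"ty":0,"tz":0,"wx":0,"wy":0,"wz":0,"claw":0.62},{"tx":0,"ty":0,"tz":0,"wx":0,"wy":0,"wz":0,"claw":0.62},{"tx":0,"ty":0,"tz":0,"wx":0,"wy":0,"wz":0,"claw":0.62}]' 3
python3 - <<'E'
import numpy as np
# arc in the tool frame: column at (-70,0); CCW by a => wz=-a
for a in np.linspace(0,2.12,19)[1:]:
    print(f"{70*np.cos(a)-70:.1f} {-70*np.sin(a):.1f} {-a:.3f}")
E
```

```text
time_s: 8.02
eef_pos: [723.0, -89.8, 240.9]
tcp_rot: [-3.141, 0.004, 0.049]
wrist_force: [0.2, 0.3, 0.2]
grip_width: 30.6
grip_force: 0.0
time_s: 8.35
eef_pos: [724.8, -89.5, 244.4]
tcp_rot: [3.141, -0.002, 0.048]
wrist_force: [0.3, 0.5, -1.1]
grip_width: 18.1
grip_force: 0.0
-0.5 -8.2 -0.118
-1.9 -16.3 -0.236
-4.3 -24.2 -0.353
-7.6 -31.8 -0.471
-11.8 -38.9 -0.589
-16.8 -45.5 -0.707
-22.5 -51.4 -0.824
-28.8 -56.6 -0.942
-35.8 -61.1 -1.060
-43.2 -64.7 -1.178
-51.0 -67.4 -1.296
-59.0 -69.1 -1.413
-67.2 -69.9 -1.531
-75.5 -69.8 -1.649
-83.6 -68.7 -1.767
-91.6 -66.6 -1.884
-99.3 -63.6 -2.002
-106.5 -59.7 -2.120
```

```bash
python3 -m handwheel '[{"tx":-0.5,"ty":-8.2,"tz":0,"wx":0,"wy":0,"wz":-0.118,"claw":0.62},{"tx":-1.9,"ty":-16.3,"tz":0,"wx":0,"wy":0,"wz":-0.236,"claw":0.62},{"tx":-4.3,"ty":-24.2,"tz":0,"wx":0,"wy":0,"wz":-0.353,"claw":0.62},{"tx":-7.6,"ty":-31.8,"tz":0,"wx":0,"wy":0,"wz":-0.471,"claw":0.62},{"tx":-11.8,"ty":-38.9,"tz":0,"wx":0,"wy":0,"wz":-0.589,"claw":0.62},{"tx":-16.8,"ty":-45.5,"tz":0,"wx":0,"wy":0,"wz":-0.707,"claw":0.62},{"tx":-22.5,"ty":-51.4,"tz":0,"wx":0,"wy":0,"wz":-0.824,"claw":0.62},{"tx":-28.8,"ty":-56.6,"tz":0,"wx":0,"wy":0,"wz":-0.942,"claw":0.62},{"tx":-35.8,"ty":-61.1,"tz":0,"wx":0,"wy":0,"wz":-1.06,"claw":0.62},{"tx":-43.2,"ty":-64.7,"tz":0,"wx":0,"wy":0,"wz":-1.178,"claw":0.62},{"tx":-51,"ty":-67.4,"tz":0,"wx":0,"wy":0,"wz":-1.296,"claw":0.62},{"tx":-59,"ty":-69.1,"tz":0,"wx":0,"wy":0,"wz":-1.413,"claw":0.62},{"tx":-67.2,"ty":-69.9,"tz":0,"wx":0,"wy":0,"wz":-1.531,"claw":0.62},{"tx":-75.5,"ty":-69.8,"tz":0,"wx":0,"wy":0,"wz":-1.649,"claw":0.62},{"tx":-83.6,"ty":-68.7,"tz":0,"wx":0,"wy":0,"wz":-1.767,"claw":0.62},{"tx":-91.6,"ty":-66.6,"tz":0,"wx":0,"wy":0,"wz":-1.884,"claw":0.62},{"tx":-99.3,"ty":-63.6,"tz":0,"wx":0,"wy":0,"wz":-2.002,"claw":0.62},{"tx":-106.5,"ty":-59.7,"tz":0,"wx":0,"wy":0,"wz":-2.12,"claw":0.62},{"tx":-106.5,"ty":-59.7,"tz":0,"wx":0,"wy":0,"wz":-2.12,"claw":0.62}]' 3
python3 -m handwheel '[{"tx":0,"ty":0,"tz":0,"wx":0,"wy":0,"wz":0,"claw":1},{"tx":0,"ty":0,"tz":0,"wx":0,"wy":0,"wz":0,"claw":1},{"tx":0,"ty":0,"tz":0,"wx":0,"wy":0,"wz":0,"claw":1},{"tx":0,"ty":0,"tz":0,"wx":0,"wy":0,"wz":0,"claw":1}]' 3
python3 -m handwheel '[{"tx":0,"ty":0,"tz":0,"wx":0,"wy":0,"wz":0,"claw":0.3},{"tx":0,"ty":0,"tz":0,"wx":0,"wy":0,"wz":0,"claw":0.3},{"tx":0,"ty":0,"tz":0,"wx":0,"wy":0,"wz":0,"claw":0.3},{"tx":0,"ty":0,"tz":-40,"wx":0,"wy":0,"wz":0,"claw":0.3},{"tx":0,"ty":0,"tz":-75,"wx":0,"wy":0,"wz":0,"claw":0.3},{"tx":0,"ty":0,"tz":-75,"wx":0,"wy":0,"wz":0,"claw":0.3}]' 3
python3 - <<'E'
from h import *
c=cam('top');save(c,'t5',(230,80,440,300),2.7);p=cloud(c);z=p[...,2];np.savez('t5',p=p,im=c['image'])
E
```

```text
time_s: 9.93
eef_pos: [614.6, -35.9, 243.5]
tcp_rot: [-3.142, 0.001, 2.173]
wrist_force: [0.1, -0.6, -0.5]
grip_width: 16.6
grip_force: 0.0
time_s: 10.27
eef_pos: [615.3, -34.9, 242.7]
tcp_rot: [3.142, 0.0, 2.166]
wrist_force: [-0.8, -1.0, 1.4]
grip_width: 11.8
grip_force: 3.0
time_s: 10.77
eef_pos: [617.0, -33.9, 324.3]
tcp_rot: [3.135, 0.004, 2.168]
wrist_force: [0.2, 1.2, -0.3]
grip_width: 29.8
grip_force: 0.0
```

View pics/t5.png

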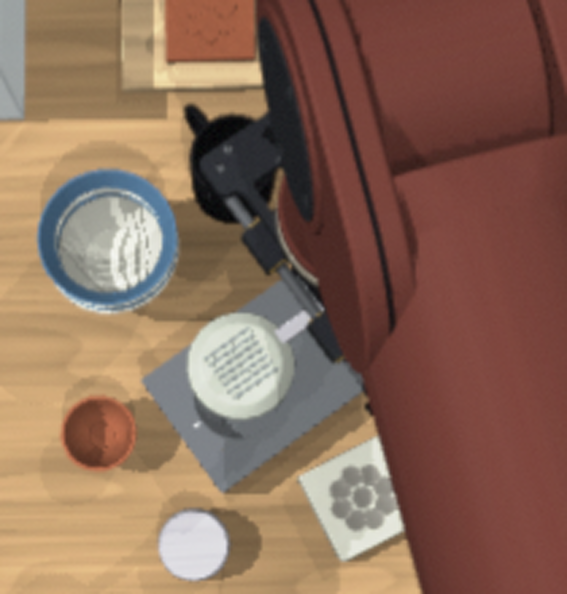

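The head (240,365) lies over the well end of the base and the tick is still visible. I back up behind the column to measure arm and base alignment from near.

```bash
python3 -m handwheel '[{"tx":-115,"ty":0,"tz":0,"wx":0,"wy":0,"wz":0,"claw":0.3},{"tx":-115,"ty":0,"tz":0,"wx":0,"wy":0,"wz":0,"claw":0.3},{"tx":-115,"ty":0,"tz":0,"wx":0,"wy":0,"wz":0,"claw":0.3},{"tx":-115,"ty":0,"tz":0,"wx":0,"wy":0,"wz":0,"claw":0.3},{"tx":-115,"ty":0,"tz":0,"wx":0,"wy":0,"wz":0,"claw":1},{"tx":-115,"ty":0,"tz":0,"wx":0,"wy":0,"wz":0,"claw":1},{"tx":-115,"ty":0,"tz":0,"wx":0,"wy":0,"wz":0,"claw":1}]' 3
cat > meas.py <<'E'
from h import *
s=robot.observe();c=cam('wrist');p=cloud(c);z=p[...,2]
C=np.array([654.5,-93.]);d=np.linalg.norm(p[...,:2]-C,axis=2);g=c['image'].astype(int).sum(2)
zc=np.nanmax(np.where(d<12,z,np.nan));m=((d<25)&(z>zc-4)).astype(np.uint8)
m=((m>0)&(g<330)).astype(np.uint8);ct,_=cv2.findContours(m,cv2.RETR_EXTERNAL,cv2.CHAIN_APPROX_NONE)
k=max(ct,key=len);e=cv2.fitEllipse(k);zt=np.median(z[m>0]);K=onplane(c,[e[0]],zt)[0];print('cap',K.round(1),e[1],zt)
q=p[(d>25)&(d<95)&(z>zt-12)&(z<zt+3)];l=cv2.fitLine(q[:,:2].astype(np.float32),cv2.DIST_HUBER,0,.01,.01).ravel()
print('bar',len(q),l,np.degrees(np.arctan2(l[1],l[0]))%180, 'z',np.median(q[:,2]))
b=(abs(z-42)<6)&(np.linalg.norm(p[...,:2]-[610,-27],axis=2)<145);q=p[b].astype(np.float32);print('base',len(q),cv2.minAreaRect(q[:,:2]))
yaw=s['tcp_rot'][2];x=np.array([np.cos(yaw),np.sin(yaw)]);y=np.array([x[1],-x[0]])
r=(K-s['eef_pos'])[:2];print('cap rel tx',r@x,'ty',r@y,s['eef_pos'],yaw)
save(c,'m%d'%(s['time_s']*100))
E
python3 meas.py
```

```text
time_s: 11.4
eef_pos: [679.3, -128.4, 317.5]
tcp_rot: [3.142, -0.001, 2.17]
wrist_force: [-0.0, 0.4, 0.4]
grip_width: 17.7
grip_force: 0.0
cap [655.9 -96.4 424.3] (85.91459655761719, 211.2346954345703) 424.3199762605115
bar 14750 [ 8.2663763e-01  5.6273460e-01  6.5846942e+02 -1.1209057e+02] 34.245125 z 422.76120409689474Traceback (most recent call last):
  File "meas.py", line 9, in <module>
    b=(abs(z-42)<6)&(np.linalg.norm(p[...,:2]-[610,-27],axis=2)<145);q=p[b].astype(np.float32);print('base',len(q),cv2.minAreaRect(q[:,:2]))
                                                                                                                   ~~~~~~~~~~~~~~~^^^^^^^^^
cv2.error: OpenCV(4.12.0) /io/opencv/modules/imgproc/src/convhull.cpp:143: error: (-215:Assertion failed) total >= 0 && (depth == CV_32F || depth == CV_32S) in function 'convexHull'
```

```bash
sed -i "s/^C=/p[z>285]=np.nan;z=p[...,2]\nC=/; s/^b=.*/b=(abs(z-42)<6)\&(np.linalg.norm(p[...,:2]-[610,-27],axis=2)<145);q=p[b].astype(np.float32);print('base',len(q),cv2.minAreaRect(q[:,:2].copy()) if len(q) else '')/" meas.py; python3 meas.py; ls pics
```

```text
cap [652.9 -92.5 267.3] (45.83548355102539, 45.98419189453125) 267.28666690629257
bar 2331 [ 5.6076121e-01 -8.2797760e-01  6.2066437e+02 -4.4802963e+01] 124.10846 z 260.28734185257144
base 11988 ((653.0292358398438, -25.817703247070312), (206.6996612548828, 199.41653442382812), 34.18248748779297)
cap rel tx 44.66535493159291 ty -1.5762113101526745 [ 679.36452641 -128.51137929  317.84183499] 2.1697662956555326
both.png
m1145.png
scene.png
t5.png
top.png
topc.png
w1.png
w2.png
w3.png
w4.png
wrist.png
```

```bash
python3 - <<'E'
from h import *
c=cam('wrist');p=cloud(c);z=p[...,2];h=cv2.cvtColor(c['image'],cv2.COLOR_RGB2HSV)
b=((abs(z-42)<5)&(h[...,1]<60)).astype(np.uint8);b=cv2.morphologyEx(b,cv2.MORPH_OPEN,np.ones((5,5)))
n,l,st,_=cv2.connectedComponentsWithStats(b)
for i in range(1,n):
    if st[i,4]>500:
        q=p[l==i][:,:2].astype(np.float32).copy();print(st[i],cv2.minAreaRect(q))
E
```

```text
[ 257    0   47  171 5946] ((590.17333984375, -69.6937026977539), (53.307151794433594, 198.20089721679688), 34.28583526611328)
[ 323    0   47  171 5944] ((653.9840087890625, -26.101898193359375), (53.16138458251953, 198.14280700683594), 34.438114166259766)
```

View pics/m1145.png

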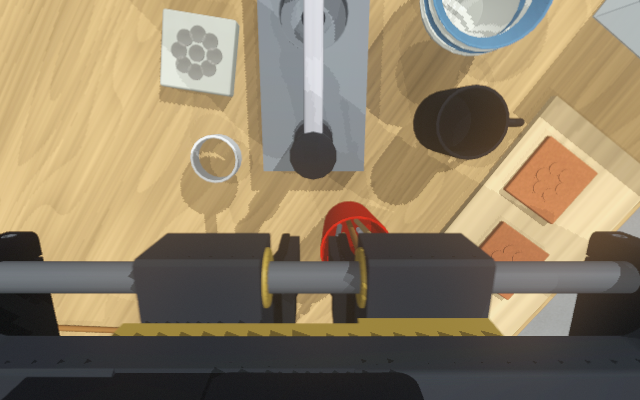

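Arm bar is at 124.1° against base sides at 124.35°, so the head is in line. The cap is centred at (313,155). Next, closed fingertips over the cap, then a slow push down.

```bash
python3 -m handwheel '[{"tx":45,"ty":-0.4,"tz":0,"wx":0,"wy":0,"wz":0,"claw":1},{"tx":45,"ty":-0.4,"tz":0,"wx":0,"wy":0,"wz":0,"claw":1},{"tx":45,"ty":-0.4,"tz":0,"wx":0,"wy":0,"wz":0,"claw":1},{"tx":45,"ty":-0.4,"tz":20,"wx":0,"wy":0,"wz":0,"claw":1},{"tx":45,"ty":-0.4,"tz":40,"wx":0,"wy":0,"wz":0,"claw":1},{"tx":45,"ty":-0.4,"tz":40,"wx":0,"wy":0,"wz":0,"claw":1},{"tx":45,"ty":-0.4,"tz":40,"wx":0,"wy":0,"wz":0,"claw":1}]' 10
python3 -m handwheel '[{"tx":0,"ty":0,"tz":2,"wx":0,"wy":0,"wz":0,"claw":1},{"tx":0,"ty":0,"tz":4,"wx":0,"wy":0,"wz":0,"claw":1},{"tx":0,"ty":0,"tz":6,"wx":0,"wy":0,"wz":0,"claw":1},{"tx":0,"ty":0,"tz":8,"wx":0,"wy":0,"wz":0,"claw":1},{"tx":0,"ty":0,"tz":10,"wx":0,"wy":0,"wz":0,"claw":1},{"tx":0,"ty":0,"tz":12,"wx":0,"wy":0,"wz":0,"claw":1},{"tx":0,"ty":0,"tz":14,"wx":0,"wy":0,"wz":0,"claw":1},{"tx":0,"ty":0,"tz":16,"wx":0,"wy":0,"wz":0,"claw":1},{"tx":0,"ty":0,"tz":18,"wx":0,"wy":0,"wz":0,"claw":1},{"tx":0,"ty":0,"tz":20,"wx":0,"wy":0,"wz":0,"claw":1}]' 10
```

```text
time_s: 12.13
eef_pos: [653.7, -93.8, 277.2]
tcp_rot: [-3.14, -0.001, 2.167]
wrist_force: [0.3, 0.4, 0.1]
grip_width: 0.4
grip_force: 0.0
time_s: 12.97
eef_pos: [654.2, -93.1, 257.5]
tcp_rot: [3.141, 0.0, 2.168]
wrist_force: [1.0, -0.4, 2.6]
grip_width: 0.3
grip_force: 1.3
```

```bash
python3 -m handwheel '[{"tx":0,"ty":0,"tz":2.5,"wx":0,"wy":0,"wz":0,"claw":1},{"tx":0,"ty":0,"tz":5,"wx":0,"wy":0,"wz":0,"claw":1},{"tx":0,"ty":0,"tz":7.5,"wx":0,"wy":0,"wz":0,"claw":1},{"tx":0,"ty":0,"tz":10,"wx":0,"wy":0,"wz":0,"claw":1},{"tx":0,"ty":0,"tz":12.5,"wx":0,"wy":0,"wz":0,"claw":1},{"tx":0,"ty":0,"tz":15,"wx":0,"wy":0,"wz":0,"claw":1},{"tx":0,"ty":0,"tz":17.5,"wx":0,"wy":0,"wz":0,"claw":1},{"tx":0,"ty":0,"tz":20,"wx":0,"wy":0,"wz":0,"claw":1},{"tx":0,"ty":0,"tz":22.5,"wx":0,"wy":0,"wz":0,"claw":1},{"tx":0,"ty":0,"tz":25,"wx":0,"wy":0,"wz":0,"claw":1}]' 10
python3 -m handwheel '[{"tx":0,"ty":0,"tz":2.5,"wx":0,"wy":0,"wz":0,"claw":1},{"tx":0,"ty":0,"tz":5,"wx":0,"wy":0,"wz":0,"claw":1},{"tx":0,"ty":0,"tz":7.5,"wx":0,"wy":0,"wz":0,"claw":1},{"tx":0,"ty":0,"tz":10,"wx":0,"wy":0,"wz":0,"claw":1},{"tx":0,"ty":0,"tz":12.5,"wx":0,"wy":0,"wz":0,"claw":1},{"tx":0,"ty":0,"tz":15,"wx":0,"wy":0,"wz":0,"claw":1},{"tx":0,"ty":0,"tz":17.5,"wx":0,"wy":0,"wz":0,"claw":1},{"tx":0,"ty":0,"tz":20,"wx":0,"wy":0,"wz":0,"claw":1},{"tx":0,"ty":0,"tz":22.5,"wx":0,"wy":0,"wz":0,"claw":1},{"tx":0,"ty":0,"tz":25,"wx":0,"wy":0,"wz":0,"claw":1}]' 10
python3 -m handwheel '[{"tx":0,"ty":0,"tz":2.5,"wx":0,"wy":0,"wz":0,"claw":1},{"tx":0,"ty":0,"tz":5,"wx":0,"wy":0,"wz":0,"claw":1},{"tx":0,"ty":0,"tz":7.5,"wx":0,"wy":0,"wz":0,"claw":1},{"tx":0,"ty":0,"tz":10,"wx":0,"wy":0,"wz":0,"claw":1},{"tx":0,"ty":0,"tz":12.5,"wx":0,"wy":0,"wz":0,"claw":1},{"tx":0,"ty":0,"tz":15,"wx":0,"wy":0,"wz":0,"claw":1},{"tx":0,"ty":0,"tz":17.5,"wx":0,"wy":0,"wz":0,"claw":1},{"tx":0,"ty":0,"tz":20,"wx":0,"wy":0,"wz":0,"claw":1},{"tx":0,"ty":0,"tz":22.5,"wx":0,"wy":0,"wz":0,"claw":1},{"tx":0,"ty":0,"tz":25,"wx":0,"wy":0,"wz":0,"claw":1}]' 10
```

```text
time_s: 13.8
eef_pos: [654.2, -93.1, 232.6]
tcp_rot: [3.141, 0.0, 2.168]
wrist_force: [1.2, -0.9, 5.6]
grip_width: 0.5
grip_force: 2.4
time_s: 14.63
eef_pos: [654.1, -93.1, 207.4]
tcp_rot: [3.141, 0.0, 2.168]
wrist_force: [2.0, -0.7, 4.7]
grip_width: 0.4
grip_force: 2.4
time_s: 15.47
eef_pos: [654.2, -93.1, 182.7]
tcp_rot: [3.141, 0.0, 2.168]
wrist_force: [0.7, -1.1, 7.7]
grip_width: 0.5
grip_force: 3.5
```

```bash
python3 -m handwheel '[{"tx":0,"ty":0,"tz":2,"wx":0,"wy":0,"wz":0,"claw":1},{"tx":0,"ty":0,"tz":4,"wx":0,"wy":0,"wz":0,"claw":1},{"tx":0,"ty":0,"tz":6,"wx":0,"wy":0,"wz":0,"claw":1},{"tx":0,"ty":0,"tz":8,"wx":0,"wy":0,"wz":0,"claw":1},{"tx":0,"ty":0,"tz":9.5,"wx":0,"wy":0,"wz":0,"claw":1},{"tx":0,"ty":0,"tz":10.5,"wx":0,"wy":0,"wz":0,"claw":1},{"tx":0,"ty":0,"tz":10.5,"wx":0,"wy":0,"wz":0,"claw":1}]' 10
```

```text
time_s: 16.05
eef_pos: [654.2, -93.1, 172.4]
tcp_rot: [3.141, 0.0, 2.168]
wrist_force: [1.5, -1.0, 8.4]
grip_width: 1.0
grip_force: 3.7
```

```bash
python3 -m handwheel '[{"tx":0,"ty":0,"tz":0.5,"wx":0,"wy":0,"wz":0,"claw":1},{"tx":0,"ty":0,"tz":1,"wx":0,"wy":0,"wz":0,"claw":1},{"tx":0,"ty":0,"tz":1,"wx":0,"wy":0,"wz":0,"claw":1}]' 10
```

```text
time_s: 16.3
eef_pos: [654.4, -93.1, 172.3]
tcp_rot: [3.141, 0.001, 2.168]
wrist_force: [-0.6, -1.8, 12.8]
grip_width: 0.7
grip_force: 6.7
```

```bash
python3 -m handwheel '[{"tx":0,"ty":0,"tz":0.8,"wx":0,"wy":0,"wz":0,"claw":1},{"tx":0,"ty":0,"tz":1.5,"wx":0,"wy":0,"wz":0,"claw":1},{"tx":0,"ty":0,"tz":1.5,"wx":0,"wy":0,"wz":0,"claw":1}]' 10
```

```text
time_s: 16.55
eef_pos: [654.6, -93.1, 172.1]
tcp_rot: [3.141, 0.002, 2.167]
wrist_force: [-3.7, -1.4, 22.5]
grip_width: 0.4
grip_force: 10.8
```

Fully home: force rises steeply and the position stays at 172 mm. I lift straight up, back off and check.

```bash
python3 -m handwheel '[{"tx":0,"ty":0,"tz":-3,"wx":0,"wy":0,"wz":0,"claw":1},{"tx":0,"ty":0,"tz":-10,"wx":0,"wy":0,"wz":0,"claw":1},{"tx":0,"ty":0,"tz":-40,"wx":0,"wy":0,"wz":0,"claw":1},{"tx":0,"ty":0,"tz":-80,"wx":0,"wy":0,"wz":0,"claw":1},{"tx":0,"ty":0,"tz":-120,"wx":0,"wy":0,"wz":0,"claw":1},{"tx":0,"ty":0,"tz":-140,"wx":0,"wy":0,"wz":0,"claw":1},{"tx":-45,"ty":0,"tz":-145,"wx":0,"wy":0,"wz":0,"claw":1},{"tx":-45,"ty":0,"tz":-145,"wx":0,"wy":0,"wz":0,"claw":1},{"tx":-45,"ty":0,"tz":-145,"wx":0,"wy":0,"wz":0,"claw":1},{"tx":-45,"ty":0,"tz":-145,"wx":0,"wy":0,"wz":0,"claw":1}]' 10
python3 meas.py; python3 - <<'E'
from h import *
c=cam('wrist');p=cloud(c);z=p[...,2];h=cv2.cvtColor(c['image'],cv2.COLOR_RGB2HSV)
b=((abs(z-42)<5)&(h[...,1]<60)).astype(np.uint8);b=cv2.morphologyEx(b,cv2.MORPH_OPEN,np.ones((5,5)))
n,l,st,_=cv2.connectedComponentsWithStats(b)
for i in range(1,n):
    if st[i,4]>500: print(cv2.minAreaRect(p[l==i][:,:2].astype(np.float32).copy()))
c=cam('scene');save(c,'s9',(190,150,470,350),2.8);p=cloud(c)
E
```

```text
time_s: 17.38
eef_pos: [678.9, -130.0, 313.4]
tcp_rot: [-3.14, -0.002, 2.168]
wrist_force: [0.7, 0.4, 0.5]
grip_width: 0.6
grip_force: 0.0
cap [652.8 -92.7 171.9] (32.1769905090332, 32.571815490722656) 171.89549912261697
bar 1209 [ 5.5186504e-01 -8.3393341e-01  6.1954120e+02 -4.3366520e+01] 123.495056 z 164.90540284814188
base 13221 ((654.1389770507812, -26.305130004882812), (208.2991943359375, 196.53091430664062), 34.16661071777344)
cap rel tx 45.54746113383005 ty -0.6449372765752112 [ 678.90466962 -129.96095863  313.41967165] 2.1679016639732493
((622.03662109375, -48.23406982421875), (130.6669158935547, 197.8804931640625), 34.22162628173828)
```

View pics/s9.png

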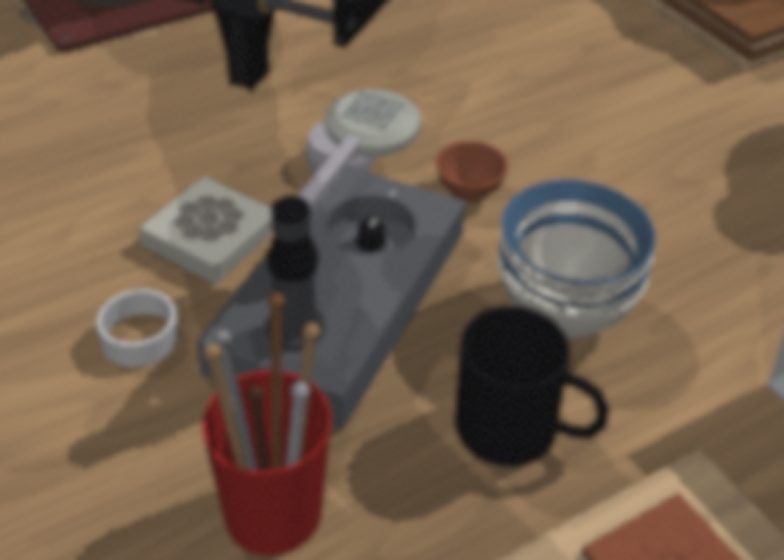

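The scene view shows the column fully collapsed (290,240), the head (375,120) in line over the base, and the bystanders in place. The cap is at 171.9 mm, and the arm is within 1° of the base axis.

```bash
python3 -c "
from cell import robot
print(robot.job_done())"
```

```text
the job is handed in; nothing more can be done
None
```

The lamp is switched off, its head is in line over the base to within about 1°, and every tube is pushed fully home; I handed the job in at about 17.5 s, with the lamp left standing where it was and nothing around it visibly disturbed.

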